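# Wash-up sort of the capping chucks

### The job

Get the capping chucks ready for washing: pull the three round-headed chucks up out of the spring-clip strip and stand each upright in the middle of its own steel dish, the smallest chuck in the smallest dish, the medium one in the medium dish and the largest in the largest dish. Leave the two wing plugs in the strip and do not disturb the beaker.

Things in the scene. Friction and masses are not known exactly. Their poses are not given: they have to be found in the camera images.
- clip_strip: grey strip fixed to the desk, 300 mm along its y, 46 mm along its x, 10 mm high; five pockets (floor at 5 mm) along y, 58 mm apart, the third at the centre. At each, two sprung jaws (tops 28 mm high) on the part's y sides close over its cone; a straight upward pull of about 4 to 12 N over the first 10 mm frees it (clear of the jaws at 25 mm of lift). The parts' x sides are free for fingers. Origin: centre of its underside
- chuck_small_grip (a point): The smallest of three capping chucks: foot 30 mm wide (0 to 10 mm above its underside), cone to a 22 mm neck, ribbed aluminium round head 24 mm wide, 28 mm high (32 to 60 mm) with a dark recess on top; 60 mm tall, about 0.1 kg; starts upright in one of the five clips. This point: on its axis, mid-head, 46 mm above the underside; grip the head here from above; z is its axis, up
- chuck_medium_grip (a point): The medium one of three capping chucks: foot 30 mm wide (0 to 10 mm above its underside), cone to a 22 mm neck, ribbed aluminium round head 36 mm wide, 28 mm high (32 to 60 mm) with a dark recess on top; 60 mm tall, about 0.1 kg; starts upright in one of the five clips. This point: on its axis, mid-head, 46 mm above the underside; grip the head here from above; z is its axis, up
- chuck_large_grip (a point): The largest of three capping chucks: foot 30 mm wide (0 to 10 mm above its underside), cone to a 22 mm neck, ribbed aluminium round head 50 mm wide, 28 mm high (32 to 60 mm) with a dark recess on top; 60 mm tall, about 0.1 kg; starts upright in one of the five clips. This point: on its axis, mid-head, 46 mm above the underside; grip the head here from above; z is its axis, up
- plug_1_grip (a point): a grey plastic wing plug in one of the clips, with the same foot and neck as the chucks but a flat upright wing on top (38 mm across the strip, 9 mm thick, 25 mm high) in place of a round head; not to be moved. This point lies on its axis 46 mm above its underside
- plug_2_grip (a point): a grey plastic wing plug in one of the clips, with the same foot and neck as the chucks but a flat upright wing on top (38 mm across the strip, 9 mm thick, 25 mm high) in place of a round head; not to be moved. This point lies on its axis 46 mm above its underside
- dish_small: the smallest of three round low dark steel dishes, fixed to the desk: inside diameter 54 mm, outside diameter 60 mm, rim 12 mm high, inner floor 3 mm above the desk. The origin is the centre of its underside on the desk
- dish_medium: the medium one of three round low dark steel dishes, fixed to the desk: inside diameter 70 mm, outside diameter 76 mm, rim 12 mm high, inner floor 3 mm above the desk. The origin is the centre of its underside on the desk
- dish_large: the largest of three round low dark steel dishes, fixed to the desk: inside diameter 88 mm, outside diameter 94 mm, rim 12 mm high, inner floor 3 mm above the desk. The origin is the centre of its underside on the desk
- beaker: a clear empty loose beaker, 70 mm wide and 90 mm high, standing beside the work; not to be disturbed. The origin is the centre of its underside
Not all that is in view belongs to the job. Leave any purple look-alike of the part that bears chuck_large_grip alone.

How it is judged (in metres and radians):
At the end, for the whole second after the job is handed in: Each chuck stands released, at rest and upright (within 7 degrees) on the floor of the dish of its own size, its axis within 15 mm of the dish's centre; both wing plugs are still in their clips (within 10 mm) and the beaker is where it was (within 20 mm) (horizontal distance between chuck_small_grip and dish_small below 0.015 m and z of chuck_small_grip in the frame of dish_small between 0.045 and 0.053 m and angle between each of chuck_small_grip, chuck_medium_grip, chuck_large_grip's own z axis and vertical below 0.12 rad and linear speed of each of chuck_small, chuck_medium, chuck_large below 0.02 m/s and horizontal distance between chuck_medium_grip and dish_medium below 0.015 m and z of chuck_medium_grip in the frame of dish_medium between 0.045 and 0.053 m and horizontal distance between chuck_large_grip and dish_large below 0.015 m and z of chuck_large_grip in the frame of dish_large between 0.045 and 0.053 m and distance of each of plug_1_grip, plug_2_grip from where it was at the start of the episode below 0.01 m and distance of beaker from where it was at the start of the episode below 0.02 m); the robot touches nothing.
It fails at once if a wing plug is pulled out or shifted by more than 15 mm (distance of any of plug_1_grip, plug_2_grip from where it was at the start of the episode above 0.015 m).
It fails at once if the beaker is pushed by more than 30 mm or knocked over (distance of beaker from where it was at the start of the episode above 0.03 m or angle between beaker's own z axis and vertical above 0.5 rad).
It also fails if it takes over 93 s, if anything falls off the work surface, if the arm or the gripper's body presses on something with over 40 N, if the wrist force passes 120 N, or if a joint passes its speed limit or range.

### The arm

A 7-joint arm with a two-finger parallel gripper is mounted at the origin on a cart in front of the work surface, level with it; the furniture and walls round the work are solid. World frame = base frame: x ahead of the robot, y to its left, z up, the work surface at z = 0. Lengths are in m, angles in degrees, forces in N, time in s.
With the tool pointing down it reaches from about 0.35 to 0.9 m from the base axis. Payload 8.1 kg.
Tool frame: the origin (TCP) lies on the centre line of the jaws, within the pads' length; the fingertips stand 11 mm ahead of it and the grasp point (between the pads) lies 8 mm behind it; z points along the fingers, x is the direction in which the jaws open and shut, and the axes are right-handed (so a half turn about z gives the same grasp; the last joint's range is limited). The gripper opens to 85 mm and grips with 20 to 120 N. Pads are 22 mm wide; open, the fingers measure 114 mm over their backs; the gripper's body (76 mm by 85 mm) begins 54 mm behind the grasp point. The pads swing forward as they close: fully open they stand 13 mm farther back than shut.
Start: joints at [59.668, 24.895, 1.432, 90.138, -0.665, 64.973, -4.303], TCP at [0.259, -0.569, 0.242] pointing down, gripper open.
Joint ranges: [-149.89, 149.89], [-25.12, 119.58], [-72.63, 75.52], [4.76, 147.25], [-75.54, 255.54], [6.69, 114.76], [-157.13, 157.13]. Speed limits (degrees/s): [127.2, 127.2, 172.46, 172.46, 180, 180, 180].

### API

Orientations are given as a 3x3 rotation matrix whose columns are the frame's x, y, z axes.
In Python, from cell import read_state, viewer, arm gives the robot as it stands.
- The arm moves only by the tool drive_tool, never from a script. Its argument "rows" is a list of rows, each an object of numbers: "wx", "wy", "wz": the turn, a rotation vector about the tool's x, y, z in rad; "dx", "dy", "dz": the shift along the tool's x, y, z in cm; "jaw": the closure, from -1 (fully open) to 1 (shut). A call has 1 to 20 rows; each row is the pose to reach, as a shift and turn from the pose commanded when the call began, along the tool's axes at that moment; what a row does not reach only later rows make up. A row lasts 1/8 s, in which the tool goes at most 62.5 mm and 10.7 degrees, less where a joint would pass 70% of its speed; a pose out of reach is approached as far as the arm can. A call with a gripper value outside its range is refused whole. The fingers move at their own pace and stop on an object; the grip force is fixed at half the most. Time passes only in rows, so rows that repeat a pose let the fingers close. It gives the time, the measured TCP pose, the force and the opening at its end, in the units of the state.
- read_state(): the state, without advancing time (a new reading comes with each control period).
- viewer.grab_frame(name): name is "side" or "top" or "wrist"; returns the picture (420x560x3 uint8, red, green, blue); there is no depth.
- viewer.camera_info(name): a dict with "camera_matrix" (3x3 intrinsics, pixels), "k1" (the pictures are not rectified: a ray, as slopes to the right and down, at radius r is drawn at 1 + k1 r^2 times it, then the intrinsics apply), "world_from_camera" (4x4, takes a point from camera to world coordinates). Camera axes: x right, y down, z forward; pixel columns grow to the right and rows downward; lengths in m; the calibration is good to about 2 mm. A picture is of the moment at which its call begins: read the wrist's pose just before it. camera_info takes no time and is no camera call; for the wrist camera it gives the pose at the moment of the call.
- arm.finish_job(): hands the job in, once; it reports no verdict.
The state is a dict: "time_s": time; "joint_pos": joint angles; "qvel": joint speeds; "joint_efforts": joint torques, N m; "eef_pos": TCP position; "tool_rot": TCP orientation; "ft_force": force on the tool from outside, world axes, zero at the start; "torque": the same for the moment, N m; "gripper_width": finger opening in m.
Only numpy, scipy, OpenCV 4.12 (cv2) and the standard library are available. Lean on these libraries where they do the work, as an engineer would, in place of code of your own. Each camera call takes 0.05 s, during which the arm holds its last target.

## Working session

There is one attempt and no reset: what is moved stays moved. The work goes in short steps, Python scripts to look and compute and a tool call to move; the robot and the scene stay as the last step left them, time stands still between calls to the robot, and variables do not carry over. Pictures are saved under pics/ and viewed, and the job is handed in when it is done.

Besides the shell and the picture viewer there is one more tool, called after ">>>" as a command line: name --argument value ..., lists and objects as JSON in quotes. drive_tool: Moves the arm, as the interface text tells. Its arguments: {"type":"object","properties":{"rows":{"type":"array","items":{"type":"object","properties":{"wx":{"type":"number"},"wy":{"type":"number"},"wz":{"type":"number"},"dx":{"type":"number"},"dy":{"type":"number"},"dz":{"type":"number"},"jaw":{"type":"number"}}}}},"required":["rows"]}

```bash
mkdir -p pics
cat > h.py <<'E'
import numpy as np, cv2
from cell import read_state, viewer, arm
def save(n,im,s=None):
    cv2.imwrite('pics/'+n+'.png',cv2.cvtColor(im,cv2.COLOR_RGB2BGR))
def ray(ci,u,v):
    K=np.array(ci['camera_matrix'],float); k1=ci['k1']; T=np.array(ci['world_from_camera'],float)
    p=cv2.undistortPoints(np.array([[[u,v]]],float),K,np.array([k1,0,0,0,0],float))[0,0]
    return T[:3,3],T[:3,:3]@np.array([p[0],p[1],1.])
def onz(ci,u,v,z):
    o,d=ray(ci,u,v); return o+d*(z-o[2])/d[2]
def proj(ci,P):
    T=np.linalg.inv(np.array(ci['world_from_camera'],float))
    P=np.atleast_2d(P).astype(float)
    c=P@T[:3,:3].T+T[:3,3]
    r,_=cv2.Rodrigues(np.eye(3))
    return cv2.projectPoints(c,r,np.zeros(3),np.array(ci['camera_matrix'],float),np.array([ci['k1'],0,0,0,0],float))[0][:,0]
E
python3 - <<'E'
from h import *
s=read_state();print(s)
for n in('side','top','wrist'):
    ci=viewer.camera_info(n); save(n+'0',viewer.grab_frame(n)); print(n,ci)
E
```

```text
{'time_s': 0.0, 'joint_pos': array([59.66813782, 24.93566802,  1.4288671 , 90.18957917, -0.66507897,
       64.97351464, -4.30013343]), 'qvel': array([ 0.07275359, -0.04803054,  0.10338857,  0.03437184, -0.04294185,
        0.0733287 , -0.02943201]), 'joint_efforts': array([-9.54652278e-04, -6.70468068e+01,  1.02480568e+00, -3.16225469e+01,
        1.56891748e-02,  1.23243558e-02, -6.87735948e-06]), 'eef_pos': array([ 0.25848459, -0.56850008,  0.24153083]), 'tool_rot': array([[ 4.13957109e-01, -9.10296068e-01, -7.62152248e-04],
       [-9.10295026e-01, -4.13957793e-01,  1.38280473e-03],
       [-1.57426057e-03,  1.21361550e-04, -9.99998753e-01]]), 'ft_force': array([ 0.14655607, -0.25096547,  0.24468847]), 'torque': array([ 0.0131828 , -0.03018023,  0.01544121]), 'gripper_width': 0.085042780202297}
side {'camera_matrix': array([[433.78467568,   0.        , 281.90598785],
       [  0.        , 433.78467568, 204.77340848],
       [  0.        ,   0.        ,   1.        ]]), 'k1': -0.007351580586790613, 'world_from_camera': array([[-0.92520119, -0.25466714,  0.28133148,  0.25305398],
 
[... 430 characters left out ...]
, -0.99540621,  0.09570261,  0.45739595],
       [-0.99999532,  0.00285447,  0.00109995, -0.10289436],
       [-0.00136808, -0.09569916, -0.99540936,  1.01598413],
       [ 0.        ,  0.        ,  0.        ,  1.        ]])}
wrist {'camera_matrix': array([[316.1225348 ,   0.        , 282.68280934],
       [  0.        , 316.1225348 , 206.0602785 ],
       [  0.        ,   0.        ,   1.        ]]), 'k1': 0.011198520147312183, 'world_from_camera': array([[ 0.41303547, -0.86017249, -0.29917383,  0.33531842],
       [-0.91071431, -0.39049841, -0.13457503, -0.53284952],
       [-0.00106916,  0.32804615, -0.94466109,  0.37309214],
       [ 0.        ,  0.        ,  0.        ,  1.        ]])}
```

View pics/top0.png

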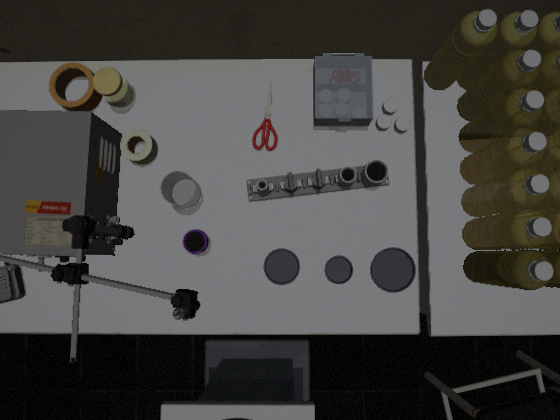

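View pics/side0.png

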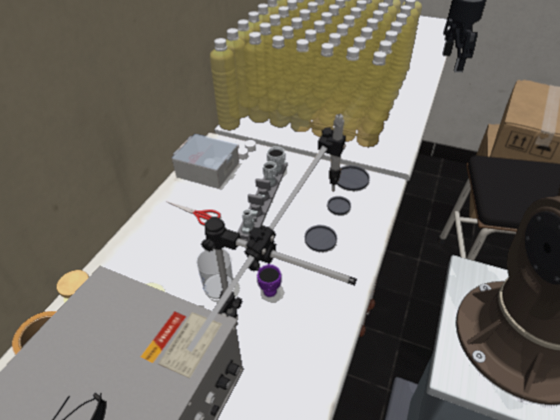

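View pics/wrist0.png

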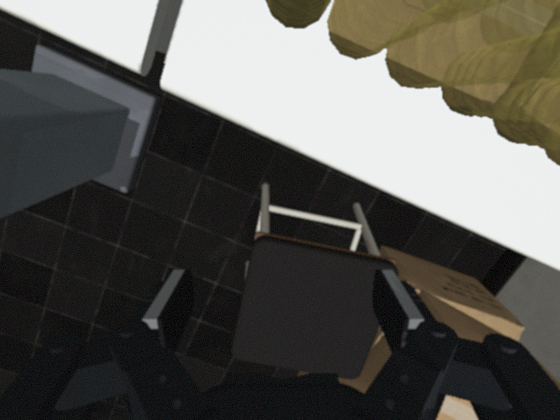

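The top view shows the strip from (250,190) to (388,175). From left to right: a small head at (262,186), wings at (291,183) and (318,180), and round heads at (348,175) and (376,172). The dishes are at (282,266), (338,269) and (392,269), the beaker at (182,190), and the purple look-alike at (196,242). I'll enlarge to confirm.

Run:
```python
import cv2
im=cv2.imread('pics/top0.png'); c=im[145:305,235:425]; cv2.imwrite('pics/topc.png',cv2.resize(c,None,fx=4.2,fy=3.7,interpolation=cv2.INTER_CUBIC)[:600,:800])
im=cv2.imread('pics/side0.png'); c=im[130:300,190:390]; cv2.imwrite('pics/sidec.png',cv2.resize(c,None,fx=3.5,fy=3.5,interpolation=cv2.INTER_CUBIC))
```

```text
(no output)
```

View pics/topc.png

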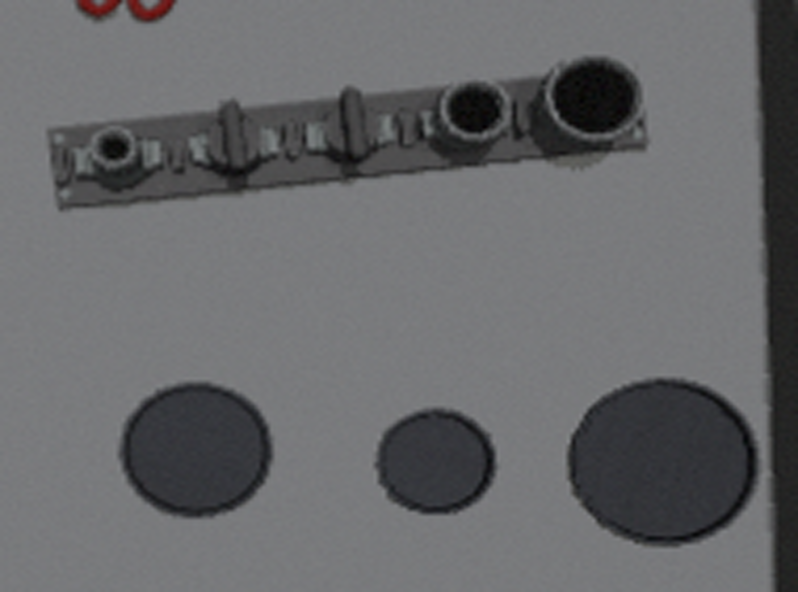

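View pics/sidec.png

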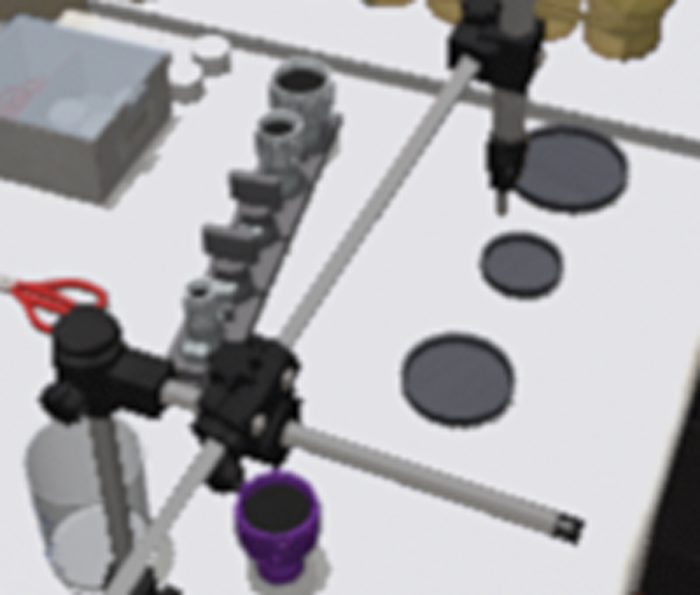

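Run:
```python
from h import *
ct=viewer.camera_info('top');cs=viewer.camera_info('side')
def tri(a,b):
    o1,d1=ray(ct,*a);o2,d2=ray(cs,*b)
    d1/=np.linalg.norm(d1);d2/=np.linalg.norm(d2)
    A=np.c_[d1,-d2];t=np.linalg.lstsq(A,o2-o1,rcond=None)[0]
    p,q=o1+d1*t[0],o2+d2*t[1]; return ((p+q)/2).round(3),round(np.linalg.norm(p-q)*1000,1)
for n,a,b in [('cross',(70,272),(262,245)),('boomend',(185,300),(330,143)),('rodend near',(73,360),(352,281)),('rodfar',(80,230),(215,232)),('tip',(183,315),(334,190))]: print(n,*tri(a,b))
im=cv2.imread('pics/top0.png');hsv=cv2.cvtColor(im,cv2.COLOR_BGR2HSV)
g=cv2.cvtColor(im,cv2.COLOR_BGR2GRAY)
m=(g<95).astype(np.uint8)
# dishes
for cx,cy in[(282,266),(338,269),(392,269)]:
    mm=np.zeros_like(m);mm[cy-32:cy+32,cx-28:cx+27]=m[cy-32:cy+32,cx-28:cx+27]
    cs_,_=cv2.findContours(mm,cv2.RETR_EXTERNAL,cv2.CHAIN_APPROX_NONE)
    c=max(cs_,key=cv2.contourArea);e=cv2.fitEllipse(c)
    P=np.array([onz(ct,*p[0],0.009)[:2] for p in c]); (x,y),r=cv2.minEnclosingCircle(P.astype(np.float32))
    print('dish',np.round(e[0],1),np.round(e[1],1),onz(ct,*e[0],0.009).round(4),'d',2*r*1000,2000*np.sqrt(cv2.contourArea(P.astype(np.float32))/np.pi))
# heads: dark recess
for cx,cy,w in[(262,185,7),(348,174,12),(376,171,14)]:
    sub=g[cy-w:cy+w+1,cx-w:cx+w+1]; 
    th=55; mm=(sub<th).astype(np.uint8)
    cs_,_=cv2.findContours(mm,cv2.RETR_EXTERNAL,cv2.CHAIN_APPROX_NONE)
    c=max(cs_,key=cv2.contourArea); M=cv2.moments(c)
    cc=(M['m10']/M['m00']+cx-w,M['m01']/M['m00']+cy-w); print('head',np.round(cc,1),cv2.contourArea(c),onz(ct,*cc,0.065).round(4), sub.min())
# strip corners
for p in[(247.5,180),(250,200.5),(387,164.5),(389,184)]: print('corner',onz(ct,*p,0.01).round(4))
for b in [(182,194)]: print('beaker',onz(ct,182,194,0.0))
print('purple',onz(ct,196,242,.06))
for w in[(291,174,292,190),(318.5,171,319,186)]:
    a=onz(ct,*w[:2],.065);b=onz(ct,*w[2:],.065);print('wing',(a+b)/2,np.linalg.norm(a-b))
```

```text
cross [0.429 0.214 0.311] 6.9
boomend [0.395 0.033 0.364] 4.5
rodend near [0.302 0.214 0.295] 1.2
rodfar [0.498 0.208 0.302] 5.9
tip [0.372 0.052 0.292] 6.6
dish [281.2 266.2] [35.6 36.2] [ 0.4341 -0.0922  0.009 ] d 77.05439627170563 74.50584793327607
dish [338.4 269.4] [27.8 28.3] [ 0.4272 -0.2112  0.009 ] d 61.71378120779991 58.14988012646864
dish [392.6 269.5] [44.9 45.2] [ 0.4263 -0.3244  0.009 ] d 97.02708572149277 93.79479445454065
head [261.7 184.5] 25.5 [ 0.5977 -0.054   0.065 ] 11
head [347.5 174. ] 110.0 [ 0.6185 -0.226   0.065 ] 5
head [376.1 170.8] 275.0 [ 0.6249 -0.2834  0.065 ] 3
corner [ 0.6156 -0.0212  0.01  ]
corner [ 0.5719 -0.0267  0.01  ]
corner [ 0.6481 -0.3175  0.01  ]
corner [ 0.6062 -0.3208  0.01  ]
beaker [0.58744006 0.11954462 0.        ]
purple [0.48343958 0.07674297 0.06      ]
wing [ 0.60262258 -0.11364548  0.065     ] 0.03237641785480108
wing [ 0.60954569 -0.16820121  0.065     ] 0.03035735515611157
```

Which thing is which, from the enlarged crops:
- **Chucks:** the round heads at top px (262,185), (348,174) and (376,171) are small, medium and large. They sit in pockets 1, 4 and 5, spaced 58 mm as given.
- **Leave alone:** the flat wings at (291,183) and (318,180) are the plugs. The purple cup at (196,242) is the look-alike.
- **Dishes:** diameters measure 58, 75 and 94 mm, so they are small (338,269), medium (281,266) and large (393,270).

A stand boom ends near (0.39, 0.03, 0.36), and I'll keep clear of it. I'll start with the large chuck, moving in +y first to stay away from the bottles.

```bash
cat >> h.py <<'E'
def go(x,y,z,yaw):
    s=read_state();R=np.array(s['tool_rot']);p=np.array(s['eef_pos'])
    c,sn=np.cos(np.radians(yaw)),np.sin(np.radians(yaw))
    Rt=np.array([[c,sn,0],[sn,-c,0],[0,0,-1.]])
    d=R.T@(np.array([x,y,z])-p)*100
    w=cv2.Rodrigues(R.T@Rt)[0].ravel()
    print('d cm',d.round(2),'w',w.round(4),'at',p.round(4),'q',np.round(s['joint_pos'],1),'F',np.round(s['ft_force'],1),'g',round(s['gripper_width'],4))
E
python3 -c "
from h import *
go(.30,-.25,.242,6.76)"
```

```text
d cm [-27.29 -16.96   0.  ] w [-6.000e-04  1.100e-03 -1.262e+00] at [ 0.2585 -0.5686  0.2417] q [59.7 24.9  1.4 90.2 -0.7 65.  -4.3] F [-0.4  1.1 -0.3] g 0.0855
```

>>> drive_tool --rows '[{"dx":-27.3,"dy":-17,"dz":0,"wz":-1.262},{"dx":-27.3,"dy":-17,"dz":0,"wz":-1.262},{"dx":-27.3,"dy":-17,"dz":0,"wz":-1.262},{"dx":-27.3,"dy":-17,"dz":0,"wz":-1.262},{"dx":-27.3,"dy":-17,"dz":0,"wz":-1.262},{"dx":-27.3,"dy":-17,"dz":0,"wz":-1.262},{"dx":-27.3,"dy":-17,"dz":0,"wz":-1.262},{"dx":-27.3,"dy":-17,"dz":0,"wz":-1.262},{"dx":-27.3,"dy":-17,"dz":0,"wz":-1.262},{"dx":-27.3,"dy":-17,"dz":0,"wz":-1.262}]'

```text
invalid input at $.rows[0]: expected keys wx, wy, wz, dx, dy, dz, jaw
```

```bash
python3 -c "
from h import *
go(.60,-.283,.20,6.76)"
```

```text
d cm [-11.86 -42.91   4.18] w [-6.000e-04  1.100e-03 -1.262e+00] at [ 0.2585 -0.5686  0.2417] q [59.7 24.9  1.4 90.2 -0.7 65.  -4.3] F [-0.4  1.1 -0.3] g 0.0855
```

>>> drive_tool --rows '[{"dx":-27.3,"dy":-17,"dz":0,"wx":0,"wy":0,"wz":-1.262,"jaw":-1},{"dx":-27.3,"dy":-17,"dz":0,"wx":0,"wy":0,"wz":-1.262,"jaw":-1},{"dx":-27.3,"dy":-17,"dz":0,"wx":0,"wy":0,"wz":-1.262,"jaw":-1},{"dx":-27.3,"dy":-17,"dz":0,"wx":0,"wy":0,"wz":-1.262,"jaw":-1},{"dx":-27.3,"dy":-17,"dz":0,"wx":0,"wy":0,"wz":-1.262,"jaw":-1},{"dx":-27.3,"dy":-17,"dz":0,"wx":0,"wy":0,"wz":-1.262,"jaw":-1},{"dx":-27.3,"dy":-17,"dz":0,"wx":0,"wy":0,"wz":-1.262,"jaw":-1},{"dx":-27.3,"dy":-17,"dz":0,"wx":0,"wy":0,"wz":-1.262,"jaw":-1},{"dx":-27.3,"dy":-17,"dz":0,"wx":0,"wy":0,"wz":-1.262,"jaw":-1},{"dx":-27.3,"dy":-17,"dz":0,"wx":0,"wy":0,"wz":-1.262,"jaw":-1}]'

```text
time_s: 1.4
eef_pos: [0.3004, -0.2502, 0.2422]
tool_rot: [[0.993, 0.115, -0.0], [0.115, -0.993, 0.0], [-0.0, -0.0, -1.0]]
ft_force: [-0.3, -0.7, -1.1]
gripper_width: 0.0857
```

```bash
python3 -c "
from h import *
go(.625,-.283,.18,6.76)"
```

```text
d cm [31.87  7.    6.21] w [-0.0002  0.0002 -0.0023] at [ 0.3004 -0.2502  0.2422] q [ 49.6   4.1 -18.5 118.8   1.6  57.3  36.9] F [-0.3 -0.7 -1.1] g 0.0857
```

>>> drive_tool --rows '[{"dx":31.9,"dy":7,"dz":6.2,"wx":0,"wy":0,"wz":-0.002,"jaw":-1},{"dx":31.9,"dy":7,"dz":6.2,"wx":0,"wy":0,"wz":-0.002,"jaw":-1},{"dx":31.9,"dy":7,"dz":6.2,"wx":0,"wy":0,"wz":-0.002,"jaw":-1},{"dx":31.9,"dy":7,"dz":6.2,"wx":0,"wy":0,"wz":-0.002,"jaw":-1},{"dx":31.9,"dy":7,"dz":6.2,"wx":0,"wy":0,"wz":-0.002,"jaw":-1},{"dx":31.9,"dy":7,"dz":6.2,"wx":0,"wy":0,"wz":-0.002,"jaw":-1},{"dx":31.9,"dy":7,"dz":6.2,"wx":0,"wy":0,"wz":-0.002,"jaw":-1},{"dx":31.9,"dy":7,"dz":6.2,"wx":0,"wy":0,"wz":-0.002,"jaw":-1},{"dx":31.9,"dy":7,"dz":6.2,"wx":0,"wy":0,"wz":-0.002,"jaw":-1}]'

```text
time_s: 2.52
eef_pos: [0.6246, -0.2826, 0.1809]
tool_rot: [[0.993, 0.118, 0.0], [0.118, -0.993, -0.001], [-0.0, 0.001, -1.0]]
ft_force: [0.5, -0.9, -0.1]
gripper_width: 0.0849
```

```bash
python3 -c "
from h import *
go(.625,-.283,.043,6.76)
ci=viewer.camera_info('wrist')
print(proj(ci,[[.6249,-.2834,.065],[.6185,-.226,.065]]), ci['world_from_camera'][:3,3])
save('wrist1',viewer.grab_frame('wrist'));save('side1',viewer.grab_frame('side'))"
```

```text
d cm [ 0.04  0.04 13.79] w [0.0006 0.     0.0008] at [ 0.6246 -0.2826  0.1809] q [ 31.3  34.8 -18.6  83.7  11.8  63.4  17.3] F [ 0.5 -0.9 -0.1] g 0.0849
[[283.32244643 206.41985929]
 [283.88301418 135.47188755]] [ 0.61416377 -0.19759865  0.31237643]
```

View pics/wrist1.png

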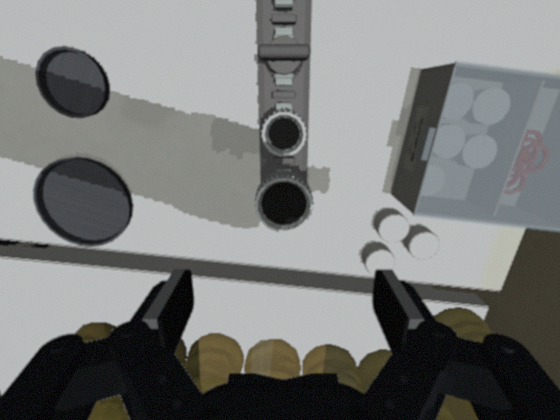

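View pics/side1.png

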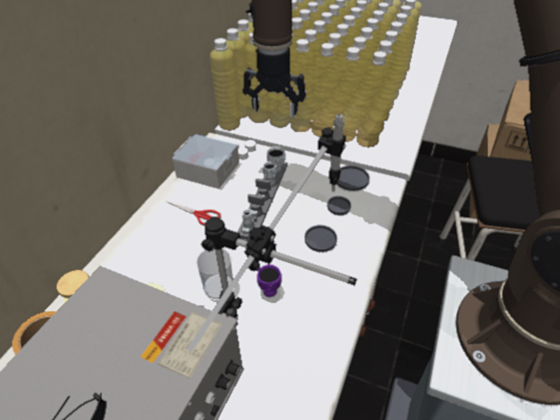

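The wrist view shows the large head at (284,202) and the medium at (284,132). The predictions were (283,206) and (284,135), so there is a steady offset of about 3 mm. The arm is well above the boom. I'll measure from this view too and average.

```bash
cat > m.py <<'E'
from h import *
def blob(im,x0,y0,x1,y1,th,ci,z,n):
    g=cv2.cvtColor(im,cv2.COLOR_BGR2GRAY)[y0:y1,x0:x1]
    cs,_=cv2.findContours((g<th).astype(np.uint8),cv2.RETR_EXTERNAL,cv2.CHAIN_APPROX_NONE)
    c=max(cs,key=cv2.contourArea); P=np.array([onz(ci,p[0][0]+x0,p[0][1]+y0,z)[:2] for p in c],np.float32)
    e=cv2.fitEllipse(P); print(n,'px',np.round(c[:,0].mean(0)+[x0,y0],1),'w',np.round(e[0],4),'axes mm',np.round(np.array(e[1])*1000,1))
E
python3 -c "
from m import *
ci=viewer.camera_info('wrist');im=cv2.imread('pics/wrist1.png')
blob(im,255,172,315,232,45,ci,.065,'L recess')
blob(im,262,108,306,154,45,ci,.065,'M recess')
for t in (75,90):
  blob(im,25,145,145,245,t,ci,.012,'dL');blob(im,30,40,118,120,t,ci,.012,'dS')
"
```

```text
L recess px [283.4 202.8] w [ 0.6249 -0.2805] axes mm [35.8 36.3]
M recess px [283.6 133.1] w [ 0.6182 -0.2244] axes mm [22.1 22.3]
dL px [ 82.9 200.1] w [ 0.4292 -0.321 ] axes mm [89.7 95.6]
dS px [72.4 82.2] w [ 0.4296 -0.2097] axes mm [56.1 61.8]
dL px [ 82.9 200.1] w [ 0.4291 -0.321 ] axes mm [90.4 96.5]
dS px [72.3 82.2] w [ 0.4295 -0.2096] axes mm [57.2 62.3]
```

>>> drive_tool --rows '[{"dx":0,"dy":0,"dz":4,"wx":0,"wy":0,"wz":0,"jaw":-1},{"dx":0,"dy":-0.05,"dz":8,"wx":0,"wy":0,"wz":0,"jaw":-1},{"dx":0,"dy":-0.05,"dz":11,"wx":0,"wy":0,"wz":0,"jaw":-1},{"dx":0,"dy":-0.05,"dz":13,"wx":0,"wy":0,"wz":0,"jaw":-1},{"dx":0,"dy":-0.05,"dz":13.8,"wx":0,"wy":0,"wz":0,"jaw":-1},{"dx":0,"dy":-0.05,"dz":13.8,"wx":0,"wy":0,"wz":0,"jaw":-1},{"dx":0,"dy":-0.05,"dz":13.8,"wx":0,"wy":0,"wz":0,"jaw":-1}]'

```text
time_s: 3.5
eef_pos: [0.6263, -0.2818, 0.0436]
tool_rot: [[0.993, 0.12, 0.002], [0.12, -0.993, -0.001], [0.002, 0.001, -1.0]]
ft_force: [-0.4, 0.3, 0.4]
gripper_width: 0.0853
```

>>> drive_tool --rows '[{"dx":0,"dy":0,"dz":0,"wx":0,"wy":0,"wz":0,"jaw":1},{"dx":0,"dy":0,"dz":0,"wx":0,"wy":0,"wz":0,"jaw":1},{"dx":0,"dy":0,"dz":0,"wx":0,"wy":0,"wz":0,"jaw":1},{"dx":0,"dy":0,"dz":0,"wx":0,"wy":0,"wz":0,"jaw":1},{"dx":0,"dy":0,"dz":0,"wx":0,"wy":0,"wz":0,"jaw":1},{"dx":0,"dy":0,"dz":0,"wx":0,"wy":0,"wz":0,"jaw":1},{"dx":0,"dy":0,"dz":0,"wx":0,"wy":0,"wz":0,"jaw":1},{"dx":0,"dy":0,"dz":0,"wx":0,"wy":0,"wz":0,"jaw":1}]'

```text
time_s: 4.5
eef_pos: [0.6258, -0.2817, 0.0431]
tool_rot: [[0.993, 0.12, 0.001], [0.12, -0.993, -0.001], [0.001, 0.001, -1.0]]
ft_force: [-2.0, 0.9, 6.1]
gripper_width: 0.049
```

Closed at 49 mm on the 50 mm head. Now a straight pull up.

>>> drive_tool --rows '[{"dx":0,"dy":0,"dz":-0.4,"wx":0,"wy":0,"wz":0,"jaw":1},{"dx":0,"dy":0,"dz":-0.8,"wx":0,"wy":0,"wz":0,"jaw":1},{"dx":0,"dy":0,"dz":-1.2,"wx":0,"wy":0,"wz":0,"jaw":1},{"dx":0,"dy":0,"dz":-1.8,"wx":0,"wy":0,"wz":0,"jaw":1},{"dx":0,"dy":0,"dz":-2.5,"wx":0,"wy":0,"wz":0,"jaw":1},{"dx":0,"dy":0,"dz":-4,"wx":0,"wy":0,"wz":0,"jaw":1},{"dx":0,"dy":0,"dz":-6,"wx":0,"wy":0,"wz":0,"jaw":1},{"dx":0,"dy":0,"dz":-8,"wx":0,"wy":0,"wz":0,"jaw":1},{"dx":0,"dy":0,"dz":-8,"wx":0,"wy":0,"wz":0,"jaw":1}]'

```text
time_s: 5.62
eef_pos: [0.627, -0.282, 0.1253]
tool_rot: [[0.993, 0.12, 0.004], [0.12, -0.993, -0.002], [0.004, 0.002, -1.0]]
ft_force: [-0.2, 0.3, -0.4]
gripper_width: 0.0484
```

```bash
python3 -c "
from h import *
go(.4278,-.3225,.12,6.9)
ci=viewer.camera_info('wrist')
save('wrist2',viewer.grab_frame('wrist'))"
```

```text
d cm [-20.26   1.64   0.45] w [ 0.0022 -0.0042 -0.0006] at [ 0.627  -0.282   0.1253] q [ 31.   37.8 -18.1  86.8  13.1  57.3  16.2] F [-0.2  0.3 -0.4] g 0.0484
```

View pics/wrist2.png

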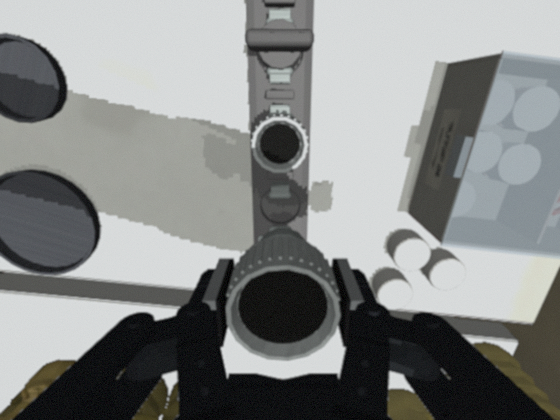

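The wrist view shows the large chuck held upright between the pads, with its recess at about (283,303) and its pocket at (280,203) empty. I'll carry it to above the large dish.

>>> drive_tool --rows '[{"dx":-5,"dy":0.4,"dz":0,"wx":0,"wy":0,"wz":0,"jaw":1},{"dx":-10,"dy":0.8,"dz":0.4,"wx":0,"wy":0,"wz":0,"jaw":1},{"dx":-15,"dy":1.2,"dz":0.4,"wx":0,"wy":0,"wz":0,"jaw":1},{"dx":-18.5,"dy":1.6,"dz":0.4,"wx":0,"wy":-0.004,"wz":0,"jaw":1},{"dx":-20.3,"dy":1.6,"dz":0.4,"wx":0.002,"wy":-0.004,"wz":0,"jaw":1},{"dx":-20.3,"dy":1.6,"dz":0.4,"wx":0.002,"wy":-0.004,"wz":0,"jaw":1},{"dx":-20.3,"dy":1.6,"dz":0.4,"wx":0.002,"wy":-0.004,"wz":0,"jaw":1},{"dx":-20.3,"dy":1.6,"dz":0.4,"wx":0.002,"wy":-0.004,"wz":0,"jaw":1}]'

```text
time_s: 6.68
eef_pos: [0.4274, -0.3211, 0.1183]
tool_rot: [[0.993, 0.121, -0.003], [0.121, -0.993, 0.002], [-0.003, -0.002, -1.0]]
ft_force: [0.1, 0.1, -0.6]
gripper_width: 0.0486
```

```bash
python3 -c "
from m import *
go(.4278,-.3225,.0415,6.9)
ci=viewer.camera_info('wrist')
save('wrist3',viewer.grab_frame('wrist'));s=viewer.grab_frame('side');save('side3',s)
im=cv2.imread('pics/wrist3.png')
blob(im,225,258,340,362,40,ci,read_state()['eef_pos'][2]+.022,'held recess')
"
```

```text
d cm [0.05 0.16 7.68] w [-0.0021  0.003   0.0012] at [ 0.4274 -0.3211  0.1183] q [ 45.9  26.3 -19.8 109.5  12.   46.4  26.7] F [ 0.1  0.1 -0.6] g 0.0486
held recess px [282.5 306.2] w [ 0.4266 -0.3182] axes mm [34.6 35.9]
```

View pics/side3.png

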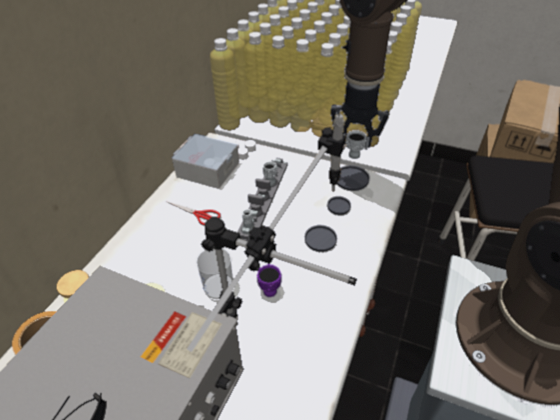

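View pics/wrist3.png

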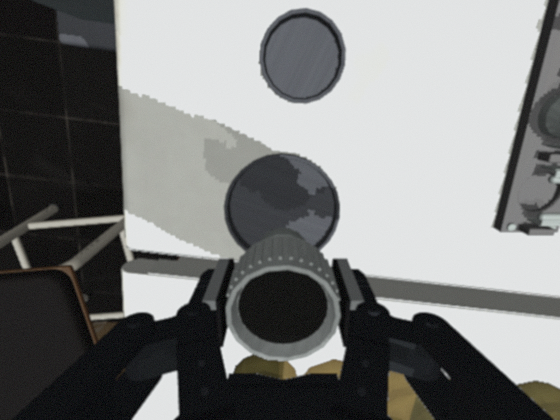

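The held recess reads 3 mm off in y, the same bias the wrist camera showed on the heads. So the chuck is centred on the TCP, and I take the large dish at about (0.428, -0.324). Lowering.

>>> drive_tool --rows '[{"dx":0.05,"dy":0.3,"dz":2,"wx":0,"wy":0.003,"wz":0,"jaw":1},{"dx":0.05,"dy":0.3,"dz":4.5,"wx":-0.002,"wy":0.003,"wz":0,"jaw":1},{"dx":0.05,"dy":0.3,"dz":6.5,"wx":-0.002,"wy":0.003,"wz":0,"jaw":1},{"dx":0.05,"dy":0.3,"dz":7.3,"wx":-0.002,"wy":0.003,"wz":0,"jaw":1},{"dx":0.05,"dy":0.3,"dz":7.6,"wx":-0.002,"wy":0.003,"wz":0,"jaw":1},{"dx":0.05,"dy":0.3,"dz":7.65,"wx":-0.002,"wy":0.003,"wz":0,"jaw":1},{"dx":0.05,"dy":0.3,"dz":7.7,"wx":-0.002,"wy":0.003,"wz":0,"jaw":1},{"dx":0.05,"dy":0.3,"dz":7.7,"wx":-0.002,"wy":0.003,"wz":0,"jaw":1}]'

```text
time_s: 7.78
eef_pos: [0.4266, -0.3247, 0.0418]
tool_rot: [[0.993, 0.12, -0.0], [0.12, -0.993, -0.001], [-0.0, 0.001, -1.0]]
ft_force: [-1.0, -0.1, -1.0]
gripper_width: 0.0489
```

>>> drive_tool --rows '[{"dx":0.1,"dy":0,"dz":0.05,"wx":0,"wy":0,"wz":0,"jaw":1},{"dx":0.1,"dy":0,"dz":0.05,"wx":0,"wy":0,"wz":0,"jaw":1},{"dx":0.1,"dy":0,"dz":0.05,"wx":0,"wy":0,"wz":0,"jaw":0},{"dx":0.1,"dy":0,"dz":0.05,"wx":0,"wy":0,"wz":0,"jaw":-0.5},{"dx":0.1,"dy":0,"dz":0.05,"wx":0,"wy":0,"wz":0,"jaw":-1},{"dx":0.1,"dy":0,"dz":0.05,"wx":0,"wy":0,"wz":0,"jaw":-1},{"dx":0.1,"dy":0,"dz":0.05,"wx":0,"wy":0,"wz":0,"jaw":-1},{"dx":0.1,"dy":0,"dz":0.05,"wx":0,"wy":0,"wz":0,"jaw":-1},{"dx":0.1,"dy":0,"dz":0.05,"wx":0,"wy":0,"wz":0,"jaw":-1},{"dx":0.1,"dy":0,"dz":-3,"wx":0,"wy":0,"wz":0,"jaw":-1},{"dx":0.1,"dy":0,"dz":-7,"wx":0,"wy":0,"wz":0,"jaw":-1},{"dx":0.1,"dy":0,"dz":-12,"wx":0,"wy":0,"wz":0,"jaw":-1},{"dx":0.1,"dy":0,"dz":-14,"wx":0,"wy":0,"wz":0,"jaw":-1},{"dx":0.1,"dy":0,"dz":-14,"wx":0,"wy":0,"wz":0,"jaw":-1}]'

```text
time_s: 9.52
eef_pos: [0.4283, -0.3249, 0.1829]
tool_rot: [[0.993, 0.119, 0.002], [0.119, -0.993, -0.002], [0.001, 0.002, -1.0]]
ft_force: [0.7, -0.1, -1.1]
gripper_width: 0.0853
```

```bash
python3 -c "
from h import *
go(.6183,-.2255,.15,6.76)
save('wrist4',viewer.grab_frame('wrist'))"
```

```text
d cm [20.05 -7.61  3.3 ] w [ 0.0025 -0.0014  0.0018] at [ 0.4283 -0.3249  0.1829] q [ 47.5  21.9 -21.1 105.5   9.6  54.2  29. ] F [ 0.7 -0.1 -1.1] g 0.0853
```

View pics/wrist4.png

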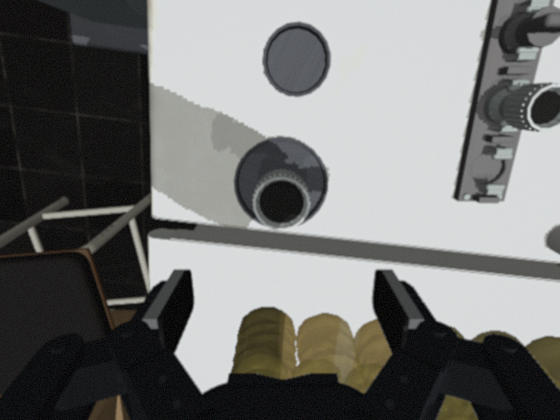

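The large chuck stands in its dish: recess at about (281,200), dish centred at about (282,183). The gap in the picture is parallax. Next I'll check centring numerically and go to the medium chuck.

```bash
python3 -c "
from m import *
ci=viewer.camera_info('wrist');im=cv2.imread('pics/wrist4.png')
blob(im,250,172,312,230,45,ci,.063,'L recess')
g=cv2.cvtColor(im,cv2.COLOR_BGR2GRAY)
# dish left/right/top extremes at rim
for r in (165,180,195): 
    row=np.where(g[r,225:345]<110)[0]+225; a=onz(ci,row.min(),r,.012);b=onz(ci,row.max(),r,.012); print(r,row.min(),row.max(),((a+b)/2).round(4),np.linalg.norm(a-b))
col=np.where(g[120:175,282]<110)[0]+120;print(col.min(),onz(ci,282,col.min(),.012))
"
```

```text
L recess px [281.  201.3] w [ 0.4255 -0.3223] axes mm [35.1 35.5]
165 238 323 [ 0.4224 -0.3023  0.012 ] 0.08195204292827711
180 234 327 [ 0.4241 -0.3171  0.012 ] 0.09111255742340868
195 236 324 [ 0.4254 -0.3324  0.012 ] 0.0876298007432947
138 [ 0.42081996 -0.27669163  0.012     ]
```

>>> drive_tool --rows '[{"dx":5,"dy":-2,"dz":0,"wx":0,"wy":0,"wz":0,"jaw":-1},{"dx":10,"dy":-4,"dz":1,"wx":0,"wy":0,"wz":0,"jaw":-1},{"dx":15,"dy":-6,"dz":2,"wx":0.002,"wy":-0.001,"wz":0.002,"jaw":-1},{"dx":18.5,"dy":-7.6,"dz":3.3,"wx":0.002,"wy":-0.001,"wz":0.002,"jaw":-1},{"dx":20,"dy":-7.6,"dz":3.3,"wx":0.002,"wy":-0.001,"wz":0.002,"jaw":-1},{"dx":20,"dy":-7.6,"dz":3.3,"wx":0.002,"wy":-0.001,"wz":0.002,"jaw":-1},{"dx":20,"dy":-7.6,"dz":3.3,"wx":0.002,"wy":-0.001,"wz":0.002,"jaw":-1}]'

```text
time_s: 10.45
eef_pos: [0.6156, -0.2266, 0.1479]
tool_rot: [[0.993, 0.116, -0.003], [0.116, -0.993, 0.001], [-0.003, -0.001, -1.0]]
ft_force: [-0.4, -0.2, -0.2]
gripper_width: 0.0851
```

```bash
python3 -c "
from m import *
go(.6183,-.2255,.043,6.76)
ci=viewer.camera_info('wrist');im=viewer.grab_frame('wrist');save('wrist5',im)
im=cv2.imread('pics/wrist5.png')
print(proj(ci,[[.6183,-.2255,.065]]))
"
```

```text
d cm [ 0.32 -0.06 10.48] w [-0.0013  0.0033 -0.0019] at [ 0.6156 -0.2266  0.1479] q [ 28.7  34.3 -20.4  90.1  13.4  58.2  11.1] F [-0.4 -0.2 -0.2] g 0.0851
[[287.30130148 219.56311898]]
```

View pics/wrist5.png

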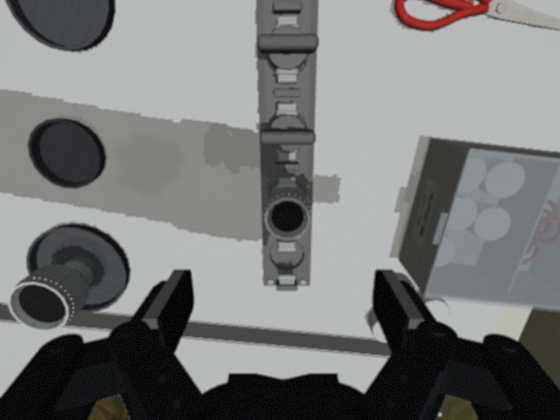

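The large chuck is within about 3 mm of its dish centre. The medium head is at (288,216), which fits after the bias. I'll re-read the settled pose.

```bash
python3 -c "
from m import *
go(.6183,-.2255,.043,6.76)"
```

```text
d cm [ 0.3  -0.06 10.52] w [-0.0012  0.0028 -0.0021] at [ 0.6157 -0.2266  0.1482] q [ 28.7  34.3 -20.4  90.1  13.4  58.2  11.1] F [-0.2 -0.5  0.3] g 0.0853
```

>>> drive_tool --rows '[{"dx":0.2,"dy":-0.05,"dz":4,"wx":0,"wy":0.001,"wz":0,"jaw":-1},{"dx":0.2,"dy":-0.05,"dz":7,"wx":0,"wy":0.001,"wz":0,"jaw":-1},{"dx":0.2,"dy":-0.05,"dz":9.5,"wx":0,"wy":0.001,"wz":0,"jaw":-1},{"dx":0.2,"dy":-0.05,"dz":10.5,"wx":0,"wy":0.001,"wz":0,"jaw":-1},{"dx":0.2,"dy":-0.05,"dz":10.5,"wx":0,"wy":0.001,"wz":0,"jaw":-1},{"dx":0.2,"dy":-0.05,"dz":10.5,"wx":0,"wy":0.001,"wz":0,"jaw":-1}]'

```text
time_s: 11.25
eef_pos: [0.6193, -0.2246, 0.0445]
tool_rot: [[0.993, 0.117, 0.001], [0.117, -0.993, 0.001], [0.001, -0.001, -1.0]]
ft_force: [0.0, 1.1, -0.2]
gripper_width: 0.0852
```

>>> drive_tool --rows '[{"dx":0,"dy":0,"dz":0,"wx":0,"wy":0,"wz":0,"jaw":1},{"dx":0,"dy":0,"dz":0,"wx":0,"wy":0,"wz":0,"jaw":1},{"dx":0,"dy":0,"dz":0,"wx":0,"wy":0,"wz":0,"jaw":1},{"dx":0,"dy":0,"dz":0,"wx":0,"wy":0,"wz":0,"jaw":1},{"dx":0,"dy":0,"dz":0,"wx":0,"wy":0,"wz":0,"jaw":1},{"dx":0,"dy":0,"dz":0,"wx":0,"wy":0,"wz":0,"jaw":1},{"dx":0,"dy":0,"dz":0,"wx":0,"wy":0,"wz":0,"jaw":1},{"dx":0,"dy":0,"dz":0,"wx":0,"wy":0,"wz":0,"jaw":1}]'

```text
time_s: 12.25
eef_pos: [0.6188, -0.2242, 0.0436]
tool_rot: [[0.993, 0.118, -0.001], [0.118, -0.993, 0.002], [-0.001, -0.002, -1.0]]
ft_force: [-2.2, -0.1, 5.5]
gripper_width: 0.0345
```

>>> drive_tool --rows '[{"dx":0,"dy":0,"dz":-0.4,"wx":0,"wy":0,"wz":0,"jaw":1},{"dx":0,"dy":0,"dz":-0.8,"wx":0,"wy":0,"wz":0,"jaw":1},{"dx":0,"dy":0,"dz":-1.2,"wx":0,"wy":0,"wz":0,"jaw":1},{"dx":0,"dy":0,"dz":-1.8,"wx":0,"wy":0,"wz":0,"jaw":1},{"dx":0,"dy":0,"dz":-2.5,"wx":0,"wy":0,"wz":0,"jaw":1},{"dx":0,"dy":0,"dz":-4,"wx":0,"wy":0,"wz":0,"jaw":1},{"dx":0,"dy":0,"dz":-7,"wx":0,"wy":0,"wz":0,"jaw":1},{"dx":0,"dy":0,"dz":-10.5,"wx":0,"wy":0,"wz":0,"jaw":1},{"dx":0,"dy":0,"dz":-10.5,"wx":0,"wy":0,"wz":0,"jaw":1},{"dx":0,"dy":0,"dz":-10.5,"wx":0,"wy":0,"wz":0,"jaw":1}]'

```text
time_s: 13.5
eef_pos: [0.6188, -0.2243, 0.1487]
tool_rot: [[0.993, 0.118, -0.0], [0.118, -0.993, 0.001], [-0.0, -0.001, -1.0]]
ft_force: [0.2, 0.4, -2.3]
gripper_width: 0.0347
```

```bash
python3 -c "
from m import *
go(.435,-.0915,.15,6.76)
ci=viewer.camera_info('wrist');im=viewer.grab_frame('wrist');save('wrist6',im);save('side6',viewer.grab_frame('side'))
im=cv2.imread('pics/wrist6.png')
blob(im,240,258,330,352,40,ci,read_state()['eef_pos'][2]+.022,'held recess')
"
```

```text
d cm [-16.69 -15.36  -0.1 ] w [-0.0014  0.0002 -0.0001] at [ 0.6188 -0.2243  0.1487] q [ 28.5  34.4 -20.5  89.8  13.4  58.2  10.9] F [ 0.2  0.4 -2.3] g 0.0347
held recess px [282.5 306.3] w [ 0.6181 -0.2221] axes mm [21.4 23.1]
```

View pics/wrist6.png

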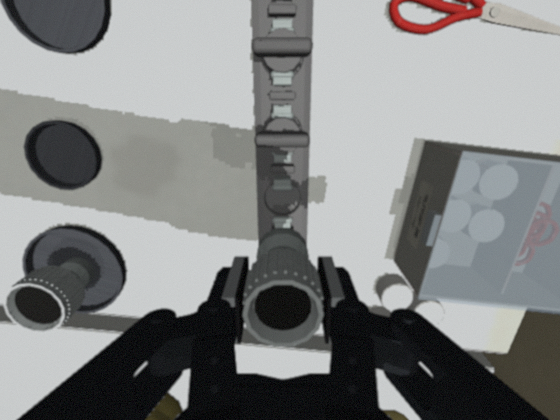

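View pics/side6.png

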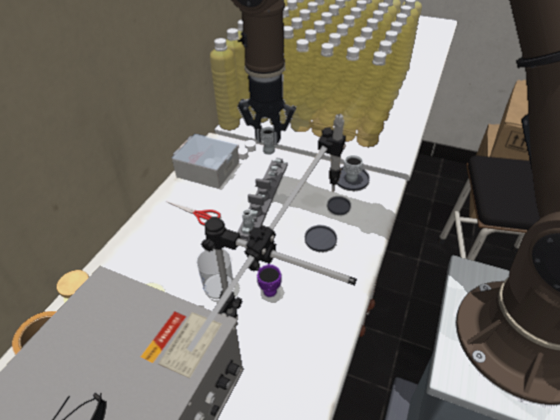

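The medium chuck is held, with its recess at (282,306). The wing plugs at (282,45) and (282,139) are unmoved. I'll carry it low to the medium dish, clear of the boom end.

>>> drive_tool --rows '[{"dx":-4.5,"dy":0,"dz":0,"wx":0,"wy":0,"wz":0,"jaw":1},{"dx":-9,"dy":0,"dz":1,"wx":0,"wy":0,"wz":0,"jaw":1},{"dx":-13,"dy":-2,"dz":2,"wx":0,"wy":0,"wz":0,"jaw":1},{"dx":-15.5,"dy":-5,"dz":3,"wx":0,"wy":0,"wz":0,"jaw":1},{"dx":-16.7,"dy":-9,"dz":3.5,"wx":0,"wy":0,"wz":0,"jaw":1},{"dx":-16.7,"dy":-12.5,"dz":3.5,"wx":0,"wy":0,"wz":0,"jaw":1},{"dx":-16.7,"dy":-14.5,"dz":3.5,"wx":-0.001,"wy":0,"wz":0,"jaw":1},{"dx":-16.7,"dy":-15.4,"dz":3.5,"wx":-0.001,"wy":0,"wz":0,"jaw":1},{"dx":-16.7,"dy":-15.4,"dz":3.5,"wx":-0.001,"wy":0,"wz":0,"jaw":1},{"dx":-16.7,"dy":-15.4,"dz":3.5,"wx":-0.001,"wy":0,"wz":0,"jaw":1}]'

```text
time_s: 14.85
eef_pos: [0.4348, -0.0919, 0.1134]
tool_rot: [[0.993, 0.116, -0.001], [0.116, -0.993, 0.001], [-0.001, -0.001, -1.0]]
ft_force: [-0.1, 0.6, -0.5]
gripper_width: 0.0345
```

```bash
python3 -c "
from m import *
go(.435,-.0915,.0415,6.76)
ci=viewer.camera_info('wrist');im=viewer.grab_frame('wrist');save('wrist7',im);save('side7',viewer.grab_frame('side'))
im=cv2.imread('pics/wrist7.png')
blob(im,240,258,330,352,40,ci,read_state()['eef_pos'][2]+.022,'held recess')
print(proj(ci,[[.435,-.0915,.012]]))
"
```

```text
d cm [ 0.04 -0.03  7.19] w [-0.0008  0.0013 -0.0013] at [ 0.4348 -0.0919  0.1134] q [ 24.8  20.2 -24.4 121.5  12.6  40.7  -1.2] F [-0.1  0.6 -0.5] g 0.0345
held recess px [282.5 306.7] w [ 0.434  -0.0888] axes mm [21.2 22.8]
[[283.56781672 211.23075204]]
```

View pics/wrist7.png

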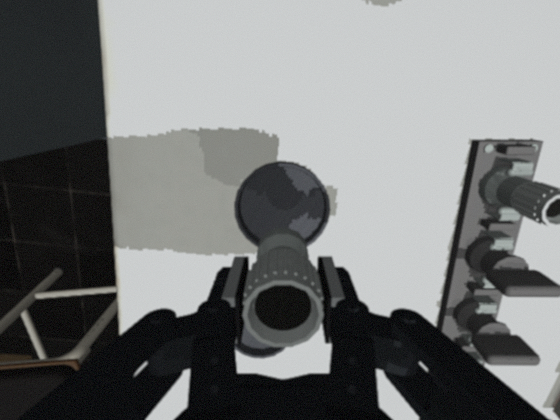

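View pics/side7.png

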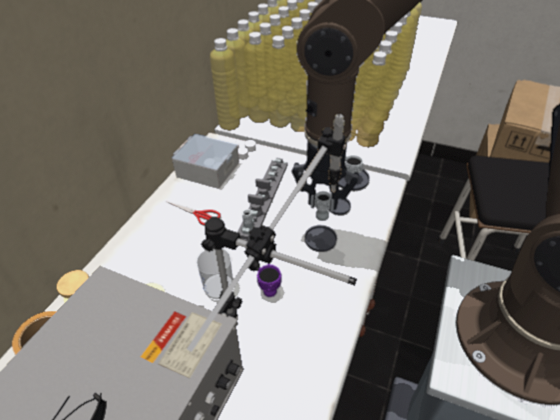

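The medium dish is at (282,206) in the wrist view, against a prediction of (284,211). That is again only the known bias, so I'm on target. Lower and release.

>>> drive_tool --rows '[{"dx":0,"dy":0,"dz":2.5,"wx":0,"wy":0,"wz":0,"jaw":1},{"dx":0,"dy":0,"dz":5,"wx":0,"wy":0.001,"wz":0,"jaw":1},{"dx":0,"dy":0,"dz":6.5,"wx":0,"wy":0.001,"wz":0,"jaw":1},{"dx":0,"dy":0,"dz":7,"wx":0,"wy":0.001,"wz":0,"jaw":1},{"dx":0,"dy":0,"dz":7.2,"wx":0,"wy":0.001,"wz":0,"jaw":1},{"dx":0,"dy":0,"dz":7.2,"wx":0,"wy":0.001,"wz":0,"jaw":1},{"dx":0,"dy":0,"dz":7.2,"wx":0,"wy":0.001,"wz":0,"jaw":1}]'

```text
time_s: 15.82
eef_pos: [0.435, -0.091, 0.0421]
tool_rot: [[0.993, 0.118, 0.001], [0.118, -0.993, 0.001], [0.001, -0.001, -1.0]]
ft_force: [-0.7, -0.8, -1.1]
gripper_width: 0.0345
```

>>> drive_tool --rows '[{"dx":0,"dy":0,"dz":0.05,"wx":0,"wy":0,"wz":0,"jaw":1},{"dx":0,"dy":0,"dz":0.05,"wx":0,"wy":0,"wz":0,"jaw":1},{"dx":0,"dy":0,"dz":0.05,"wx":0,"wy":0,"wz":0,"jaw":0.2},{"dx":0,"dy":0,"dz":0.05,"wx":0,"wy":0,"wz":0,"jaw":-0.4},{"dx":0,"dy":0,"dz":0.05,"wx":0,"wy":0,"wz":0,"jaw":-1},{"dx":0,"dy":0,"dz":0.05,"wx":0,"wy":0,"wz":0,"jaw":-1},{"dx":0,"dy":0,"dz":0.05,"wx":0,"wy":0,"wz":0,"jaw":-1},{"dx":0,"dy":0,"dz":0.05,"wx":0,"wy":0,"wz":0,"jaw":-1},{"dx":0,"dy":0,"dz":0.05,"wx":0,"wy":0,"wz":0,"jaw":-1},{"dx":0,"dy":0,"dz":-3,"wx":0,"wy":0,"wz":0,"jaw":-1},{"dx":0,"dy":0,"dz":-6,"wx":0,"wy":0,"wz":0,"jaw":-1},{"dx":0,"dy":0,"dz":-9.5,"wx":0,"wy":0,"wz":0,"jaw":-1},{"dx":0,"dy":0,"dz":-10.5,"wx":0,"wy":0,"wz":0,"jaw":-1},{"dx":0,"dy":0,"dz":-10.5,"wx":0,"wy":0,"wz":0,"jaw":-1}]'

```text
time_s: 17.58
eef_pos: [0.4348, -0.0912, 0.1467]
tool_rot: [[0.993, 0.117, 0.001], [0.117, -0.993, 0.0], [0.001, -0.0, -1.0]]
ft_force: [0.5, 0.0, -0.7]
gripper_width: 0.0852
```

```bash
python3 -c "
from m import *
go(.598,-.0535,.14,6.76)
ci=viewer.camera_info('wrist');im=viewer.grab_frame('wrist');save('wrist8',im);save('side8',viewer.grab_frame('side'))
im=cv2.imread('pics/wrist8.png')
blob(im,250,185,320,250,45,ci,.063,'M recess')
"
```

```text
d cm [16.65 -1.83  0.69] w [-0.0004 -0.0009 -0.0004] at [ 0.4348 -0.0912  0.1467] q [ 26.4  17.3 -26.  119.5  10.5  45.3   0.7] F [ 0.5  0.  -0.7] g 0.0852
M recess px [282.  217.7] w [ 0.4341 -0.0898] axes mm [22.4 22.7]
```

View pics/wrist8.png

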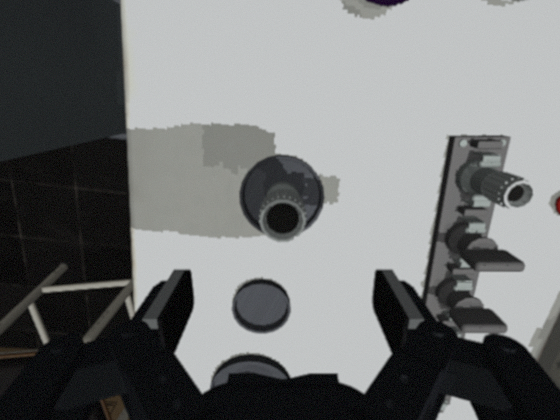

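View pics/side8.png

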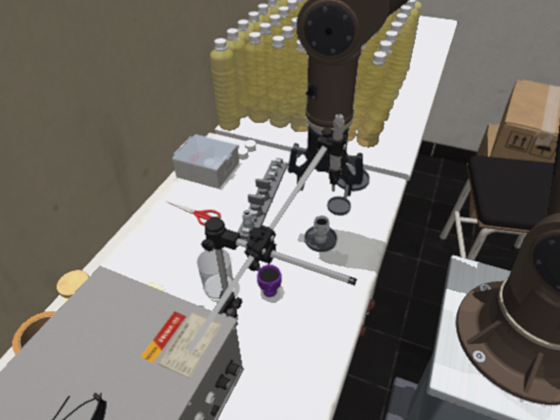

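The medium chuck is upright and centred in its dish, with its recess at (282,218). Before going to the small chuck I'll check the wrist and forearm height against the boom.

```bash
python3 -c "
from m import *
cs=viewer.camera_info('side')
for uv in [(330,30),(345,115),(330,145),(322,105)]:
  o,d=ray(cs,*uv); t=(-.09-o[1])/d[1]; print(uv,(o+t*d).round(3))
"
```

```text
(330, 30) [ 0.44  -0.09   0.481]
(345, 115) [ 0.403 -0.09   0.339]
(330, 145) [ 0.426 -0.09   0.269]
(322, 105) [ 0.446 -0.09   0.349]
```

The wrist joint sits about 0.335 m above the TCP. Over the boom end the forearm will therefore be at about z 0.49, offset to -y, which clears. On to the small chuck.

>>> drive_tool --rows '[{"dx":5,"dy":-0.5,"dz":0,"wx":0,"wy":0,"wz":0,"jaw":-1},{"dx":10,"dy":-1,"dz":0.3,"wx":0,"wy":0,"wz":0,"jaw":-1},{"dx":14.5,"dy":-1.5,"dz":0.7,"wx":0,"wy":0,"wz":0,"jaw":-1},{"dx":16.7,"dy":-1.8,"dz":0.7,"wx":0,"wy":0,"wz":0,"jaw":-1},{"dx":16.7,"dy":-1.8,"dz":0.7,"wx":0,"wy":0,"wz":0,"jaw":-1},{"dx":16.7,"dy":-1.8,"dz":0.7,"wx":0,"wy":0,"wz":0,"jaw":-1},{"dx":16.7,"dy":-1.8,"dz":0.7,"wx":0,"wy":0,"wz":0,"jaw":-1}]'

```text
time_s: 18.55
eef_pos: [0.5973, -0.0541, 0.1393]
tool_rot: [[0.993, 0.117, -0.001], [0.117, -0.993, 0.0], [-0.001, -0.001, -1.0]]
ft_force: [-0.3, 0.1, 0.8]
gripper_width: 0.0856
```

```bash
python3 -c "
from m import *
ci=viewer.camera_info('wrist');im=viewer.grab_frame('wrist');save('wrist9',im);save('side9',viewer.grab_frame('side'))
im=cv2.imread('pics/wrist9.png')
print(proj(ci,[[.598,-.0535,.065]]))
blob(im,262,195,306,240,45,ci,.065,'S recess')
go(.598,-.0535,.043,6.76)
"
```

```text
[[284.34846529 224.33438905]]
S recess px [283.6 219.6] w [ 0.5972 -0.0501] axes mm [11.2 11.3]
d cm [ 0.03 -0.04  9.67] w [-0.0006  0.0002 -0.0006] at [ 0.5977 -0.054   0.1397] q [ 16.5  30.6 -23.7  99.   14.7  53.5  -6.3] F [-0.5 -0.7 -0.2] g 0.0856
```

View pics/wrist9.png

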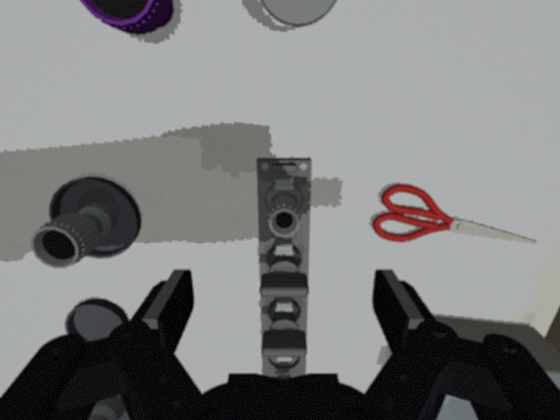

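View pics/side9.png

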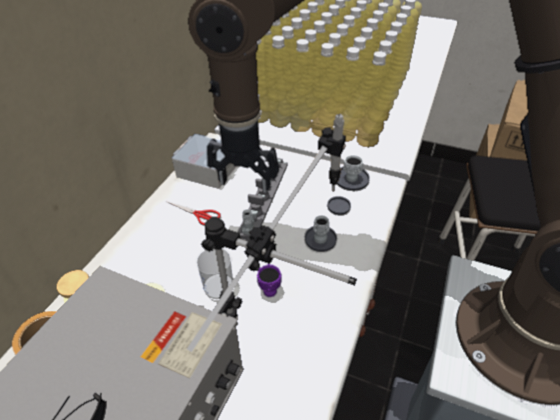

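The small head is at (284,220), against a prediction of (284,224): the same bias again. Descend and grip.

>>> drive_tool --rows '[{"dx":0.03,"dy":-0.08,"dz":4,"wx":0,"wy":0,"wz":0,"jaw":-1},{"dx":0.03,"dy":-0.08,"dz":7,"wx":0,"wy":0,"wz":0,"jaw":-1},{"dx":0.03,"dy":-0.08,"dz":9,"wx":0,"wy":0,"wz":0,"jaw":-1},{"dx":0.03,"dy":-0.08,"dz":9.6,"wx":0,"wy":0,"wz":0,"jaw":-1},{"dx":0.03,"dy":-0.08,"dz":9.6,"wx":0,"wy":0,"wz":0,"jaw":-1},{"dx":0.03,"dy":-0.08,"dz":9.6,"wx":0,"wy":0,"wz":0,"jaw":-1}]'

```text
time_s: 19.4
eef_pos: [0.5993, -0.0526, 0.0447]
tool_rot: [[0.993, 0.117, 0.002], [0.117, -0.993, 0.001], [0.002, -0.001, -1.0]]
ft_force: [0.9, -1.0, 0.0]
gripper_width: 0.0853
```

>>> drive_tool --rows '[{"dx":0,"dy":0,"dz":0,"wx":0,"wy":0,"wz":0,"jaw":1},{"dx":0,"dy":0,"dz":0,"wx":0,"wy":0,"wz":0,"jaw":1},{"dx":0,"dy":0,"dz":0,"wx":0,"wy":0,"wz":0,"jaw":1},{"dx":0,"dy":0,"dz":0,"wx":0,"wy":0,"wz":0,"jaw":1},{"dx":0,"dy":0,"dz":0,"wx":0,"wy":0,"wz":0,"jaw":1},{"dx":0,"dy":0,"dz":0,"wx":0,"wy":0,"wz":0,"jaw":1},{"dx":0,"dy":0,"dz":0,"wx":0,"wy":0,"wz":0,"jaw":1},{"dx":0,"dy":0,"dz":0,"wx":0,"wy":0,"wz":0,"jaw":1},{"dx":0,"dy":0,"dz":0,"wx":0,"wy":0,"wz":0,"jaw":1},{"dx":0,"dy":0,"dz":0,"wx":0,"wy":0,"wz":0,"jaw":1}]'

```text
time_s: 20.65
eef_pos: [0.5986, -0.0526, 0.0438]
tool_rot: [[0.993, 0.118, 0.0], [0.118, -0.993, 0.001], [0.0, -0.001, -1.0]]
ft_force: [-2.0, -0.7, 5.3]
gripper_width: 0.0223
```

>>> drive_tool --rows '[{"dx":0,"dy":0,"dz":-0.4,"wx":0,"wy":0,"wz":0,"jaw":1},{"dx":0,"dy":0,"dz":-0.8,"wx":0,"wy":0,"wz":0,"jaw":1},{"dx":0,"dy":0,"dz":-1.2,"wx":0,"wy":0,"wz":0,"jaw":1},{"dx":0,"dy":0,"dz":-1.8,"wx":0,"wy":0,"wz":0,"jaw":1},{"dx":0,"dy":0,"dz":-2.5,"wx":0,"wy":0,"wz":0,"jaw":1},{"dx":0,"dy":0,"dz":-4,"wx":0,"wy":0,"wz":0,"jaw":1},{"dx":0,"dy":0,"dz":-7,"wx":0,"wy":0,"wz":0,"jaw":1},{"dx":0,"dy":0,"dz":-10.5,"wx":0,"wy":0,"wz":0,"jaw":1},{"dx":0,"dy":0,"dz":-10.5,"wx":0,"wy":0,"wz":0,"jaw":1},{"dx":0,"dy":0,"dz":-10.5,"wx":0,"wy":0,"wz":0,"jaw":1}]'

```text
time_s: 21.9
eef_pos: [0.5987, -0.0527, 0.1491]
tool_rot: [[0.993, 0.118, 0.001], [0.118, -0.993, 0.001], [0.001, -0.001, -1.0]]
ft_force: [-0.1, -0.8, -1.2]
gripper_width: 0.0225
```

```bash
python3 -c "
from m import *
go(.4284,-.2115,.15,6.76)
ci=viewer.camera_info('wrist');im=viewer.grab_frame('wrist');save('wrist10',im)
im=cv2.imread('pics/wrist10.png')
blob(im,255,270,312,345,40,ci,read_state()['eef_pos'][2]+.022,'held recess')
"
```

```text
d cm [-18.78  13.77  -0.11] w [-0.0006 -0.0009 -0.0001] at [ 0.5987 -0.0527  0.1491] q [ 16.6  30.  -23.9  98.4  14.4  54.6  -6.2] F [-0.1 -0.8 -1.2] g 0.0225
held recess px [282.4 304.7] w [ 0.5978 -0.0489] axes mm [ 9.7 11.5]
```

View pics/wrist10.png

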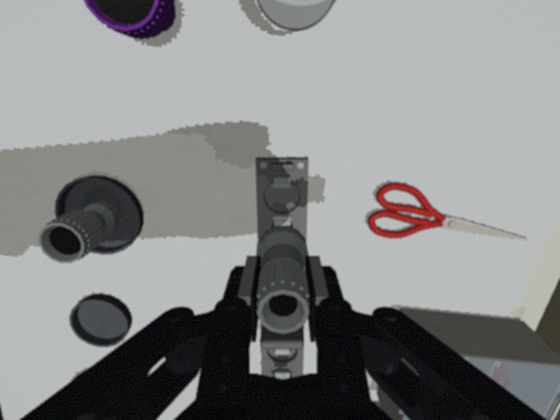

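The small chuck is held, with its recess at (282,305), and its pocket is empty. Carrying it to the small dish.

>>> drive_tool --rows '[{"dx":-4,"dy":2.5,"dz":0,"wx":0,"wy":0,"wz":0,"jaw":1},{"dx":-8,"dy":5.5,"dz":0,"wx":0,"wy":0,"wz":0,"jaw":1},{"dx":-12,"dy":8.5,"dz":0,"wx":0,"wy":0,"wz":0,"jaw":1},{"dx":-15.5,"dy":11.2,"dz":1,"wx":0,"wy":0,"wz":0,"jaw":1},{"dx":-18,"dy":13,"dz":2,"wx":0,"wy":0,"wz":0,"jaw":1},{"dx":-18.8,"dy":13.8,"dz":3,"wx":0,"wy":-0.001,"wz":0,"jaw":1},{"dx":-18.8,"dy":13.8,"dz":3,"wx":0,"wy":-0.001,"wz":0,"jaw":1},{"dx":-18.8,"dy":13.8,"dz":3,"wx":0,"wy":-0.001,"wz":0,"jaw":1}]'

```text
time_s: 22.95
eef_pos: [0.4294, -0.2107, 0.1186]
tool_rot: [[0.993, 0.119, -0.0], [0.119, -0.993, 0.001], [-0.0, -0.001, -1.0]]
ft_force: [-0.8, 0.0, -1.0]
gripper_width: 0.0224
```

```bash
python3 -c "
from m import *
go(.4284,-.2115,.0420,6.76)
ci=viewer.camera_info('wrist');im=viewer.grab_frame('wrist');save('wrist11',im)
print(proj(ci,[[.4284,-.2115,.012]]))
go(.4284,-.2115,.0420,6.76)
"
```

```text
d cm [-0.11  0.08  7.66] w [-0.0015  0.0001  0.0016] at [ 0.4294 -0.2107  0.1186] q [ 38.4  22.4 -23.7 116.9  12.8  43.2  13.8] F [-0.8  0.  -1. ] g 0.0224
[[281.69445799 210.37159612]]
d cm [-0.12  0.07  7.67] w [-0.0012 -0.0001  0.0018] at [ 0.4295 -0.2107  0.1187] q [ 38.4  22.3 -23.7 116.9  12.8  43.2  13.8] F [ 0.4 -0.4 -1.4] g 0.0224
```

View pics/wrist11.png

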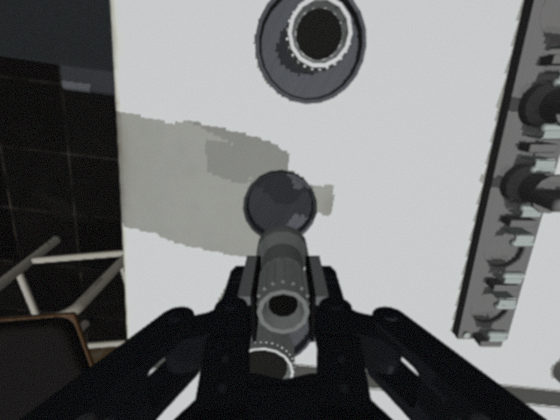

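The small dish is at (281,206), against a prediction of (282,210), so it agrees after the bias. Lower.

>>> drive_tool --rows '[{"dx":-0.1,"dy":0.07,"dz":2.5,"wx":0,"wy":0,"wz":0,"jaw":1},{"dx":-0.1,"dy":0.07,"dz":5,"wx":0,"wy":0,"wz":0.001,"jaw":1},{"dx":-0.1,"dy":0.07,"dz":6.8,"wx":0,"wy":0,"wz":0.001,"jaw":1},{"dx":-0.1,"dy":0.07,"dz":7.4,"wx":0,"wy":0,"wz":0.001,"jaw":1},{"dx":-0.1,"dy":0.07,"dz":7.65,"wx":0,"wy":0,"wz":0.001,"jaw":1},{"dx":-0.1,"dy":0.07,"dz":7.65,"wx":0,"wy":0,"wz":0.001,"jaw":1},{"dx":-0.1,"dy":0.07,"dz":7.65,"wx":0,"wy":0,"wz":0.001,"jaw":1}]'

```text
time_s: 23.88
eef_pos: [0.4276, -0.2127, 0.0425]
tool_rot: [[0.993, 0.117, -0.0], [0.117, -0.993, 0.0], [-0.0, -0.0, -1.0]]
ft_force: [-0.1, -0.7, -1.3]
gripper_width: 0.0224
```

Release, then retreat straight up.

>>> drive_tool --rows '[{"dx":0.05,"dy":-0.1,"dz":0.05,"wx":0,"wy":0,"wz":0,"jaw":1},{"dx":0.05,"dy":-0.1,"dz":0.07,"wx":0,"wy":0,"wz":0,"jaw":1},{"dx":0.05,"dy":-0.1,"dz":0.07,"wx":0,"wy":0,"wz":0,"jaw":0.4},{"dx":0.05,"dy":-0.1,"dz":0.07,"wx":0,"wy":0,"wz":0,"jaw":-0.3},{"dx":0.05,"dy":-0.1,"dz":0.07,"wx":0,"wy":0,"wz":0,"jaw":-1},{"dx":0.05,"dy":-0.1,"dz":0.07,"wx":0,"wy":0,"wz":0,"jaw":-1},{"dx":0.05,"dy":-0.1,"dz":0.07,"wx":0,"wy":0,"wz":0,"jaw":-1},{"dx":0.05,"dy":-0.1,"dz":0.07,"wx":0,"wy":0,"wz":0,"jaw":-1},{"dx":0.05,"dy":-0.1,"dz":0.07,"wx":0,"wy":0,"wz":0,"jaw":-1},{"dx":0.05,"dy":-0.1,"dz":0.07,"wx":0,"wy":0,"wz":0,"jaw":-1},{"dx":0.05,"dy":-0.1,"dz":-3,"wx":0,"wy":0,"wz":0,"jaw":-1},{"dx":0.05,"dy":-0.1,"dz":-7,"wx":0,"wy":0,"wz":0,"jaw":-1},{"dx":0.05,"dy":-0.1,"dz":-12,"wx":0,"wy":0,"wz":0,"jaw":-1},{"dx":0.05,"dy":-0.1,"dz":-16,"wx":0,"wy":0,"wz":0,"jaw":-1},{"dx":0.05,"dy":-0.1,"dz":-18,"wx":0,"wy":0,"wz":0,"jaw":-1},{"dx":0.05,"dy":-0.1,"dz":-18,"wx":0,"wy":0,"wz":0,"jaw":-1}]'

```text
time_s: 25.88
eef_pos: [0.4285, -0.2119, 0.2233]
tool_rot: [[0.993, 0.116, 0.002], [0.116, -0.993, -0.001], [0.002, 0.001, -1.0]]
ft_force: [-1.1, 0.2, -0.5]
gripper_width: 0.0852
```

```bash
python3 -c "
from m import *
go(.43,-.21,.22,6.76)
ci=viewer.camera_info('wrist');save('wrist12',viewer.grab_frame('wrist'));save('side12',viewer.grab_frame('side'));save('top12',viewer.grab_frame('top'))
"
```

```text
d cm [ 0.18 -0.18  0.33] w [ 0.0009 -0.0015 -0.0013] at [ 0.4285 -0.2119  0.2233] q [ 41.6  14.6 -26.2 109.9   7.6  57.1  18.7] F [-1.1  0.2 -0.5] g 0.0852
```

View pics/wrist12.png

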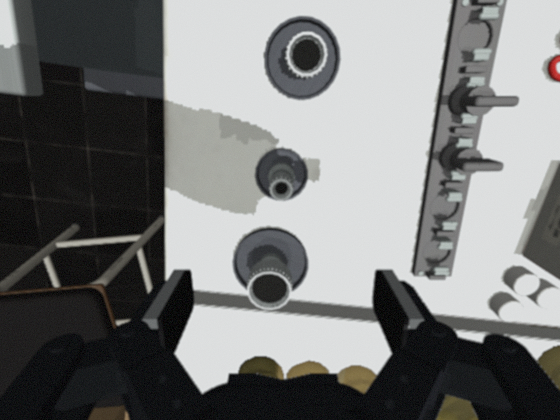

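View pics/side12.png

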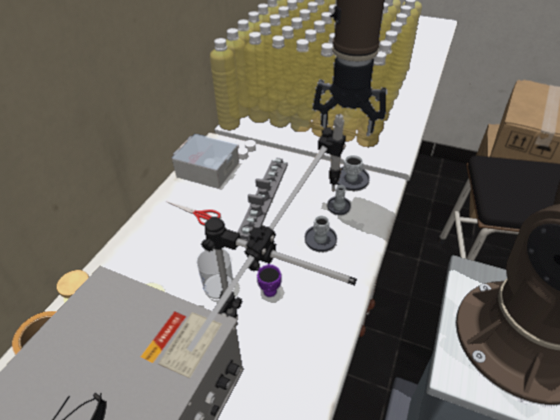

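View pics/top12.png

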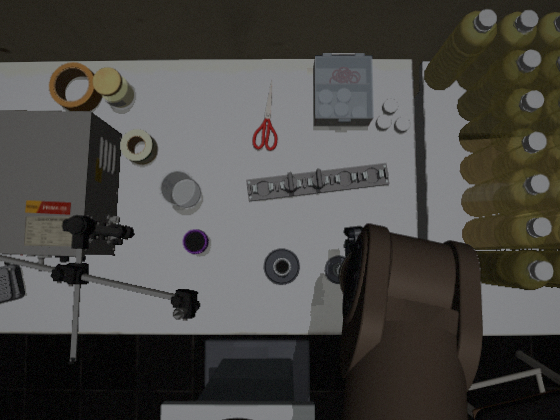

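The wrist view shows all three chucks upright in their dishes, with recesses at (307,55), (281,187) and (269,288). The wings and beaker (182,190 in top) are where they were. A last numeric check of the small one in this view:

```bash
python3 -c "
from m import *
ci=viewer.camera_info('wrist');im=cv2.imread('pics/wrist12.png')
for n,b,d in [('M',(290,35,324,74),(255,8,350,105)),('S',(268,178,294,198),(250,142,310,205)),('L',(248,268,292,308),(225,220,315,315))]:
  blob(im,*b,45,ci,.063,n+' recess')
  g=cv2.cvtColor(im,cv2.COLOR_BGR2GRAY)
  x0,y0,x1,y1=d; m=(g[y0:y1,x0:x1]<105).astype(np.uint8)
  for r in range(y0,y1,8):
    w=np.where(m[r-y0])[0]
    if len(w): 
      a=onz(ci,w.min()+x0,r,.012);c=onz(ci,w.max()+x0,r,.012);print('  ',r,((a+c)/2)[:2].round(4),round(np.linalg.norm(a-c),4))
a=cv2.imread('pics/top0.png').astype(int);b=cv2.imread('pics/top12.png').astype(int)
for n,s in [('beaker',np.s_[165:215,155:205]),('wings',np.s_[168:195,284:326])]: print(n,np.abs(a[s]-b[s]).mean())
"
```

```text
M recess px [305.9  54.2] w [ 0.4318 -0.092 ] axes mm [20.9 21.6]
   24 [ 0.4275 -0.0602] 0.0388
   32 [ 0.428  -0.0669] 0.0534
   40 [ 0.4289 -0.0737] 0.0635
   48 [ 0.4303 -0.0805] 0.0688
   56 [ 0.4303 -0.0875] 0.0713
   64 [ 0.4313 -0.0946] 0.0699
   72 [ 0.4317 -0.1018] 0.0674
   80 [ 0.4332 -0.1091] 0.061
   88 [ 0.4337 -0.1165] 0.0484
   96 [ 0.4338 -0.1241] 0.0244
S recess px [281.  187.9] w [ 0.4243 -0.2082] axes mm [9.6 9.8]
   150 [ 0.4203 -0.1807] 0.0204
   158 [ 0.4207 -0.1894] 0.0411
   166 [ 0.4228 -0.198 ] 0.0524
   174 [ 0.4238 -0.2068] 0.0572
   182 [ 0.4249 -0.2158] 0.0533
   190 [ 0.4254 -0.2251] 0.0437
L recess px [269.1 287.8] w [ 0.4245 -0.3196] axes mm [31.6 33.9]
   228 [ 0.4173 -0.2725] 0.0187
   236 [ 0.4189 -0.2826] 0.0577
   244 [ 0.4205 -0.2929] 0.0737
   252 [ 0.421  -0.3035] 0.0828
   260 [ 0.4227 -0.3141] 0.0872
   268 [ 0.4239 -0.325 ] 0.088
   276 [ 0.4256 -0.3361] 0.0826
   284 [ 0.4262 -0.3475] 0.0697
   292 [ 0.4261 -0.3592] 0.0427
   300 [ 0.4065 -0.3734] 0.0698
   308 [ 0.4451 -0.381 ] 0.082
beaker 10.707733333333334
wings 8.370958259847148
```

All three chucks are within about 3–4 mm of their dish centres. I'll make sure the image differences are only a brightness change, then hand in.

```bash
python3 -c "
from h import *
a=cv2.imread('pics/top0.png',0).astype(np.float32);b=cv2.imread('pics/top12.png',0).astype(np.float32)
for n,s in [('beaker',np.s_[160:220,150:210]),('wings',np.s_[165:198,282:328]),('bare',np.s_[80:110,200:230])]: print(n,cv2.phaseCorrelate(a[s]-a[s].mean(),b[s]-b[s].mean()),(b[s]-a[s]).mean())
arm.finish_job()
"
```

```text
beaker ((0.05671769482188438, -0.007432691764829968), 0.9927286064624786) 11.263889
wings ((0.04961361752782878, 0.018821560173407192), 0.9682580220202605) 9.020422
bare ((-2.179067560213621, -10.853040452753905), -0.11416104528639051) 12.52
the job is handed in; nothing more can be done
```

I pulled the three chucks straight up out of their clips, stood each one in the dish of its own size, and handed the job in at about 26 s of the 93 s allowed.

- **Chucks:** in the final pictures all three stand upright and released, each within about 4 mm of its dish centre (15 mm allowed).
- **Plugs and beaker:** neither shows any movement in the top view; both shifts were below 0.1 px. The purple look-alike and the boom were not touched.
- **Disagreements:** the wrist camera read about 3 mm further in +y than the top camera. It showed the same offset on the chucks held in the gripper, so I treated it as a camera bias and allowed for it. The top picture was also about 12 grey levels brighter at the end, bare desk included, so I put that down to exposure.
- **Not checked at the end:** the arm covered the large dish and most of the small one in the last top view. For those two, the final check is from the wrist and side pictures only.

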